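# Fetch the lime from the garnish caddy

## Robot

A 6-joint arm with a two-finger parallel gripper is mounted at the origin on a cart in front of the work surface, level with it; the furniture and walls round the work are solid. World frame = base frame: x ahead of the robot, y to its left, z up, the work surface at z = 0. Lengths are in m, angles in degrees, forces in N, time in s.
With the tool pointing down it reaches from about 0.4 to 0.825 m from the base axis. Payload 7 kg.
Tool frame: the origin (TCP) lies between the finger pads; the fingertips stand 22 mm ahead of it and the grasp point (between the pads) lies 3 mm ahead of it; z points along the fingers, y is the line along which they close (so a half turn about z gives the same grasp; the last joint's range is limited). The gripper opens to 88 mm and grips with 3 to 60 N. Pads are 19 mm wide; open, the fingers measure 130 mm over their backs; the gripper's body (78 mm by 193 mm) begins 47 mm behind the grasp point.
Start: joints at [81.251, 20.546, 0.682, 0, -70.136, -16.507], TCP at [0.288, 0.61, 0.218] pointing down, gripper open.
Joint ranges: [-176.03, 176.03], [-82.01, 121.73], [-58.28, 71.71], [-173.87, 95.51], [-174.79, -0.11], [-173.66, 173.66]. Speed limits (degrees/s): [136.94, 136.94, 172.46, 180, 180, 180].

## Interface

Orientations are given as [roll, pitch, yaw] about the fixed x, y, z axes, in that order (R = Rz(yaw) Ry(pitch) Rx(roll)).
In Python, from plant import ctrl gives the robot as it stands.
- The arm moves only by the tool apply_moves, never from a script. Its argument "targets" is a list of rows, each an object with "travel": the shift along the tool's x, y, z in mm, a list of three; "roll": the turn about the tool's z in degrees; "jaw": the finger opening in mm, from 0 to 87.6. In form: [{"travel": [tx, ty, tz], "roll": roll, "jaw": jaw}, ...]. A call has 1 to 10 rows; each row shifts and turns the commanded pose from where the row before left it, along the tool's axes as they then stand; what a row does not reach is not made up. A row lasts 1/10 s, in which the tool goes at most 50 mm and 8.59 degrees, less where a joint would pass 70% of its speed; a pose out of reach is approached as far as the arm can. A call with a gripper value outside its range is refused whole. The fingers move at their own pace and stop on an object; the grip force is fixed at half the most. Time passes only in rows, so rows that do not move let the fingers close. It gives the time, the measured TCP pose, the force, the opening and the grip force at its end, in the units of the state.
- ctrl.get_obs(): the state, without advancing time (a new reading comes with each control period).
- ctrl.snapshot(name): name is "side" or "top"; returns the picture (420x560x3 uint8, red, green, blue); there is no depth.
- ctrl.calibration(name): a dict with "K" (3x3 intrinsics, pixels), "extrinsics" (4x4, takes a point from camera to world coordinates). Camera axes: x right, y down, z forward; pixel columns grow to the right and rows downward; lengths in m; the calibration is good to about 2 mm. A picture is of the moment at which its call begins. calibration takes no time and is no camera call.
- ctrl.close_job(): hands the job in; it is judged then, once.
The state is a dict: "clock": time; "joint_pos": joint angles; "qvel": joint speeds; "tau": joint torques, N m; "tool_pos": TCP position; "orientation": TCP orientation; "force": force on the tool from outside, world axes, zero at the start; "moment": the same for the moment, N m; "opening": finger opening in m; "gripper_force": force on a finger pad.
Only numpy, scipy, OpenCV 4.12 (cv2) and the standard library are available. Lean on these libraries where they do the work, as an engineer would, in place of code of your own. Each camera call takes 0.05 s, during which the arm holds its last target. There are 200 camera calls.

## Task

The lime is in the compartment of the black garnish caddy whose lid has the long bar grip. Take that lid off and lay it right way up flat on the worktop, then put the lime in the round white dish. Leave the other two lids closed.

Things in the scene. Friction and masses are not known exactly. Their poses are not given: they have to be found in the camera images.
- lid_bar: Lid to open: loose steel, 0.15-0.3 kg. Plate 148 (x, along compartment) x 91 (y, along row) x 4 mm over a plug 129x79x6 mm in the mouth with 3.5 mm play. Grip: level bar along x, 70 long, 12 wide, 12 high, on two posts. Origin: centre of plug's underside, 56 mm above the worktop when closed; plate top +10 mm, bar centre +31, bar top +37. Worktop to the left (+y) of the caddy is clear for it.
- lid_round: Lid of another compartment, same size and axes, steel; its grip is one round knob, 30 mm across, 26 mm high. Origin: centre of plug's underside. Stays closed. The black caddy under the lids is fixed to the worktop: 152 mm (x) x 290 mm (y, the row) x 62 mm high.
- lid_square: Lid of the remaining compartment, same size and axes, steel; its grip is a flat square button 36x36 mm, 22 mm high. Origin: centre of plug's underside. Stays closed.
- lime_center (a point): Centre of the one loose green lime: 51 mm long, 42 mm thick, 0.04 kg, lying near the middle under the bar-grip lid, hidden until that is off, centre about 29 mm above the worktop. The three compartments are 94 mm apart along y, inside 136 (x) x 86 (y) mm, walls 8 mm, floor 8 mm above the worktop; fingers closing along x have the most room.
- dish: Round white dish to the right of the caddy, loose, 0.38 kg, 192 mm across, 36 mm high, wall about 10 mm, inner floor 5 mm above the worktop. Origin: centre of its underside.
Mind the look-alikes: they are no part of the job. Leave any blue look-alike of the dish alone.

How it is judged:
By the outcome, as a careful person would: the job done as asked, in the order asked, and still so for the second after the job is handed in, with the robot touching nothing.
It also fails if it takes over 70 s, if anything falls off the work surface, if the arm or the gripper's body presses on something with over 40 N, if the wrist force passes 120 N, or if a joint passes its speed limit or range.

## Working session

There is one attempt and no reset: what is moved stays moved. The work goes in short steps, Python scripts to look and compute and a tool call to move; the robot and the scene stay as the last step left them, time stands still between calls to the robot, and variables do not carry over. Pictures are saved under pics/ and viewed, at most 10 in all, crops included, and the job is handed in when it is done.

Besides the shell and the picture viewer there is one more tool, called after ">>>" in YAML: its name, and indented under it one key for each argument. apply_moves: Moves the arm, as the interface text tells. Its arguments: {"type":"object","properties":{"targets":{"type":"array","items":{"type":"object","properties":{"travel":{"type":"array","items":{"type":"number"}},"roll":{"type":"number"},"jaw":{"type":"number"}}}}},"required":["targets"]}

```bash
mkdir -p pics
cat > h.py <<'E'
import numpy as np, cv2
from plant import ctrl
def ray(cam,u,v,z):
    c=ctrl.calibration(cam);K=np.array(c["K"]);T=np.array(c["extrinsics"])
    d=T[:3,:3]@np.linalg.solve(K,[u,v,1.]);o=T[:3,3]
    return o+d*(z-o[2])/d[2]
def proj(cam,p):
    c=ctrl.calibration(cam);K=np.array(c["K"]);T=np.linalg.inv(np.array(c["extrinsics"]))
    q=K@(T[:3,:3]@np.array(p)+T[:3,3]);return q[:2]/q[2]
def snap(cam,name):
    im=np.array(ctrl.snapshot(cam));cv2.imwrite(f"pics/{name}.png",im[:,:,::-1]);return im
E
python3 - <<'E'
from h import *
snap("top","top0");snap("side","side0")
for c in("top","side"):
    k=ctrl.calibration(c);print(np.round(np.array(k["extrinsics"]),3).tolist(),np.round(k["K"],1).tolist())
print(ctrl.get_obs())
E
```

```text
[[0.446, -0.836, 0.32, 0.087], [-0.895, -0.419, 0.151, -0.41], [0.008, -0.354, -0.935, 1.388], [0.0, 0.0, 0.0, 1.0]] [[435.2, 0.0, 286.1], [0.0, 435.2, 204.6], [0.0, 0.0, 1.0]]
[[0.888, -0.241, 0.391, 0.072], [-0.459, -0.436, 0.774, -1.144], [-0.015, -0.867, -0.498, 0.663], [0.0, 0.0, 0.0, 1.0]] [[457.2, 0.0, 278.1], [0.0, 457.2, 213.1], [0.0, 0.0, 1.0]]
{'clock': 0.1, 'joint_pos': array([ 8.12503790e+01,  2.05880308e+01,  6.38555713e-01, -1.77949003e-02,
       -7.01377136e+01, -1.65055135e+01]), 'qvel': array([-0.04511033, -0.12574585,  0.08385528,  0.06454995,  0.05475703,
       -0.00571428]), 'tau': array([-1.57545488e-03, -5.84160519e+01,  2.93751150e+01,  7.01539367e+00,
        1.01811503e-02, -4.97442488e-05]), 'tool_pos': array([0.28783393, 0.61003829, 0.21750477]), 'orientation': array([ 1.79911651e+02, -8.73339014e-03, -2.52611865e+01]), 'force': array([ 0.30633294,  0.72132438, -0.33702285]), 'moment': array([ 0.00067819, -0.02168638,  0.05122431]), 'gripper_force': 0.0, 'opening': 0.08736674813410748}
```

View pics/top0.png

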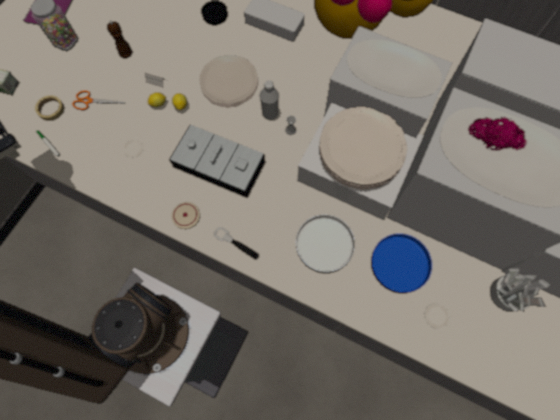

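View pics/side0.png

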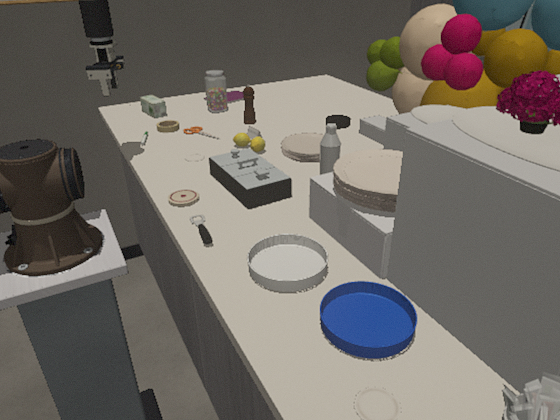

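Run:
```python
from h import *
a=cv2.imread("pics/top0.png")[85:215,20:280];b=cv2.imread("pics/side0.png")[110:220,120:320]
a=cv2.resize(a,(780,390),interpolation=cv2.INTER_CUBIC)[:, :]
cv2.imwrite("pics/topc.png",a)
cv2.imwrite("pics/sidec.png",cv2.resize(b,(800,440),interpolation=cv2.INTER_CUBIC))
for n,u,v,z in [("c1",188,126,.066),("c2",264,155,.066),("c3",247,192,.062),("c4",170,160,.062),("bar",216,156,.09),("ring",133,148,0),("lemon1",157,100,.02),("lemon2",180,102,.02),("dishc",325,244,.03),("whisk",222,234,0),("cookie",185,215,0),("card",154,79,0),("bluedish",401,264,.03)]: print(n,ray("top",u,v,z).round(3))
```

```text
c1 [0.648 0.239 0.066]
c2 [ 0.667 -0.049  0.066]
c3 [ 0.523 -0.061  0.062]
c4 [0.509 0.227 0.062]
bar [0.581 0.085 0.09 ]
ring [0.51 0.4  0.  ]
lemon1 [0.711 0.421 0.02 ]
lemon2 [0.742 0.341 0.02 ]
dishc [ 0.486 -0.363  0.03 ]
whisk [ 0.373 -0.042  0.   ]
cookie [0.376 0.103 0.   ]
card [ 0.795  0.494 -0.   ]
bluedish [ 0.535 -0.607  0.03 ]
```

View pics/topc.png

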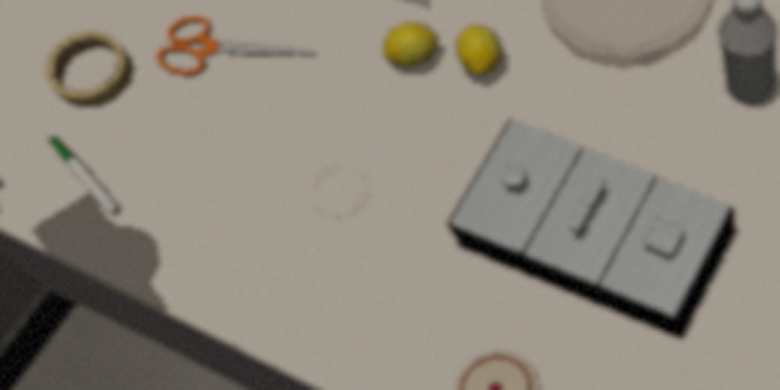

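View pics/sidec.png

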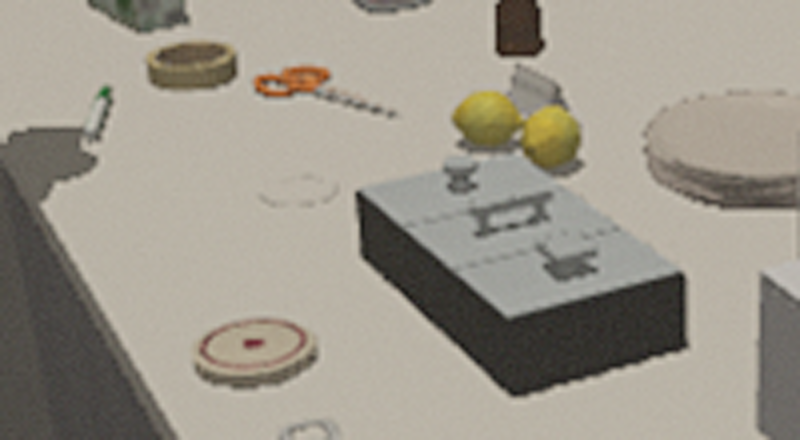

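Run:
```python
from h import *
from scipy.optimize import least_squares
L=[(.074,.1395),(.074,-.1395),(-.074,-.1395),(-.074,.1395)]
obs={"top":[(190,124.8),(265,155),(247.5,191),(170,159.2)],"side":[(246,149.5),(291.5,178),(248,189.3),(209.2,158.2)]}
def f(p,cams=("top","side")):
    c,s=np.cos(p[2]),np.sin(p[2]);r=[]
    for cam in cams:
        for (a,b),o in zip(L,obs[cam]): r+=list(proj(cam,[p[0]+c*a-s*b,p[1]+s*a+c*b,.066])-o)
    return np.array(r)
for cams in(("top",),("side",),("top","side")):
    s=least_squares(f,[.59,.09,-.08],args=(cams,));print(cams,s.x[:2].round(4),np.degrees(s.x[2]).round(2),s.fun.round(1))
p=s.x
# bar: project the model over edges for check
for cam,pts in (("top",[(20+603/3,85+188/3),(20+578/3,85+235/3)]),("side",[(120+472/4,110+212/4),(120+550/4,110+195/4)])):
    for q in pts: print(cam,"barend",ray(cam,*q,.093).round(4))
    c,s_=np.cos(p[2]),np.sin(p[2])
    print([proj(cam,[p[0]+c*a,p[1]+s_*a,.093]).round(1).tolist() for a in(.035,-.035)])
for cam in("top","side"):
    im=cv2.imread(f"pics/{cam}0.png").astype(int); u,v=((325,244) if cam=="top" else (288,262))
    b,g,r=im[...,0],im[...,1],im[...,2]
    print(im[v,u],im[v-60 if cam=="side" else v,u-60])
    m=((r-b<12)&(g>110)).astype(np.uint8);n,lab,st,ce=cv2.connectedComponentsWithStats(m);k=lab[v,u];print(st[k],ce[k],ray(cam,*ce[k],.02).round(3))
```

```text
('top',) [0.5899 0.087 ] 3.18 [ 1.4  0.5 -0.6 -1.2 -1.6 -0.2  0.9  1.1]
('side',) [0.5904 0.0891] 4.61 [ 1.1 -0.6 -0.3 -0.4  0.3  0.6 -1.1  0.1]
('top', 'side') [0.59   0.0873] 3.85 [ 0.8  0.7 -0.7 -1.7 -1.2 -0.6  0.8  1.5  1.8 -0.4 -0.5  0.1 -0.3  0.9
 -0.7  0.1]
top barend [0.6149 0.0847 0.093 ]
top barend [0.5519 0.0806 0.093 ]
[[221.2, 144.7], [212.0, 162.0]]
side barend [0.5546 0.0789 0.093 ]
side barend [0.6216 0.0794 0.093 ]
[[257.1, 157.4], [237.4, 162.3]]
[160 168 167] [144 154 162]
[ 295  214   60   58 2589] [324.46543067 243.88180765] [ 0.489 -0.361  0.02 ]
[179 187 190] [167 178 186]
[ 247  233   81   59 2925] [287.2365812  262.03213675] [ 0.489 -0.363  0.02 ]
```

The bar-grip lid is the middle one, with its bar near (0.590, 0.087) and the lid yawed about 3.9°. The white dish is at (0.489, -0.362). The ring at top-view pixel (133,148) is just a flat stain.

>>> apply_moves:
  targets:
    - {"travel":[0,0,0],"roll":-7.3,"jaw":60}
    - {"travel":[0,0,0],"roll":-7.3,"jaw":60}
    - {"travel":[0,0,0],"roll":-7.3,"jaw":60}
    - {"travel":[0,0,0],"roll":-7.3,"jaw":60}
    - {"travel":[20,40,0],"roll":0,"jaw":60}
    - {"travel":[20,40,0],"roll":0,"jaw":60}
    - {"travel":[20,40,0],"roll":0,"jaw":60}
    - {"travel":[20,40,0],"roll":0,"jaw":60}
    - {"travel":[20,40,0],"roll":0,"jaw":60}
    - {"travel":[20,40,0],"roll":0,"jaw":60}

```text
clock: 1.1
tool_pos: [0.4246, 0.3775, 0.2182]
orientation: [180.0, 0.0, 4.0]
force: [0.8, 0.8, 0.7]
opening: 0.06
gripper_force: 0.0
```

>>> apply_moves:
  targets:
    - {"travel":[20,40,0],"roll":0,"jaw":60}
    - {"travel":[20,40,0],"roll":0,"jaw":60}
    - {"travel":[20,40,0],"roll":0,"jaw":60}
    - {"travel":[20,40,0],"roll":0,"jaw":60}
    - {"travel":[20,40,0],"roll":0,"jaw":60}
    - {"travel":[20,40,0],"roll":0,"jaw":60}
    - {"travel":[20,40,0],"roll":0,"jaw":60}
    - {"travel":[0,0,0],"roll":0,"jaw":60}
    - {"travel":[0,0,0],"roll":0,"jaw":60}

```text
clock: 2.0
tool_pos: [0.5832, 0.1083, 0.2176]
orientation: [180.0, 0.1, 3.8]
force: [-0.1, 1.1, 0.2]
opening: 0.0597
gripper_force: 0.0
```

>>> apply_moves:
  targets:
    - {"travel":[5.5,21.5,20],"roll":0,"jaw":60}
    - {"travel":[0,0,30],"roll":0,"jaw":60}
    - {"travel":[0,0,30],"roll":0,"jaw":60}
    - {"travel":[0,0,15],"roll":0,"jaw":60}
    - {"travel":[0,0,0],"roll":0,"jaw":60}
    - {"travel":[0,0,0],"roll":0,"jaw":60}

```text
clock: 2.6
tool_pos: [0.5901, 0.0894, 0.1238]
orientation: [180.0, -0.0, 4.0]
force: [1.1, 0.5, 0.8]
opening: 0.0602
gripper_force: 0.0
```

Run:
```python
from h import *
im=snap("side","s1")[:,:,::-1]
cv2.imwrite("pics/s1c.png",cv2.resize(im[100:220,180:320],(700,600),interpolation=cv2.INTER_CUBIC))
o=ctrl.get_obs();print(o["tool_pos"],o["orientation"],o["joint_pos"].round(1))
```

```text
[0.59059864 0.08948563 0.12448672] [-1.79985982e+02 -8.13963531e-02  4.02622800e+00] [ 27.4  17.6 -16.7   0.  -55.6  66.7]
```

View pics/s1c.png

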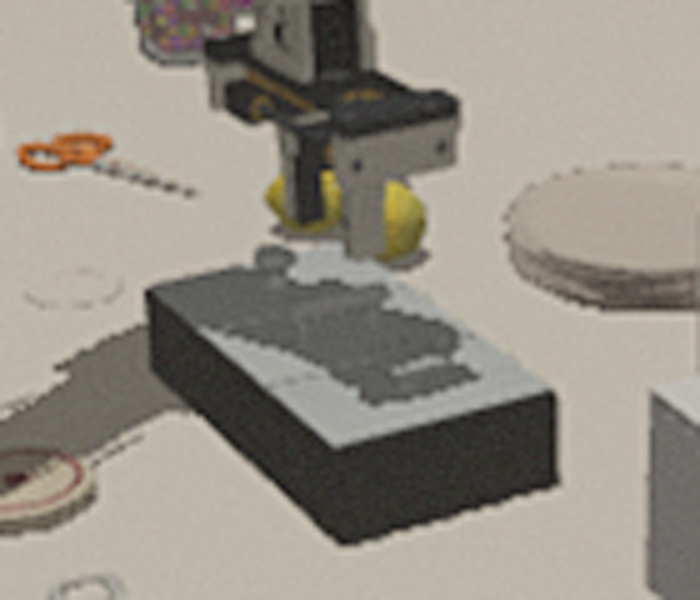

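Run:
```python
from h import *
def cr(p): q=proj("side",p); return ((q-[180,100])*5).round(0)
for y in(-.036,.036): print("tip",cr([.5905-.07*y,.0895+y,.1025]))
print("bar ends top",cr([.555,.0845,.093]),cr([.625,.0895,.093]))
im=cv2.imread("pics/s1.png")[:,:,:]
```

```text
tip [363. 303.]
tip [309. 265.]
bar ends top [287. 312.] [386. 287.]
```

Run:
```python
from h import *
im=snap("top","t1")[:,:,::-1]
cv2.imwrite("pics/t1c.png",cv2.resize(im[95:215,150:290],(700,600),interpolation=cv2.INTER_CUBIC))
print([((proj("top",[.5905-.07*y,.0895+y,z])-[150,95])*5).round(0) for y in(-.036,.036) for z in (.1025,.15)])
o=ctrl.get_obs();print(o["tool_pos"],o["joint_pos"])
print((proj("side",[.288,.61,.2])))
```

```text
[array([378., 302.]), array([369., 268.]), array([280., 264.]), array([267., 229.])]
[0.59080779 0.08942401 0.1247531 ] [ 2.73403156e+01  1.76143579e+01 -1.66862173e+01  1.94656957e-02
 -5.55779810e+01  6.66553478e+01]
[112.23352504  99.41799263]
```

View pics/t1c.png

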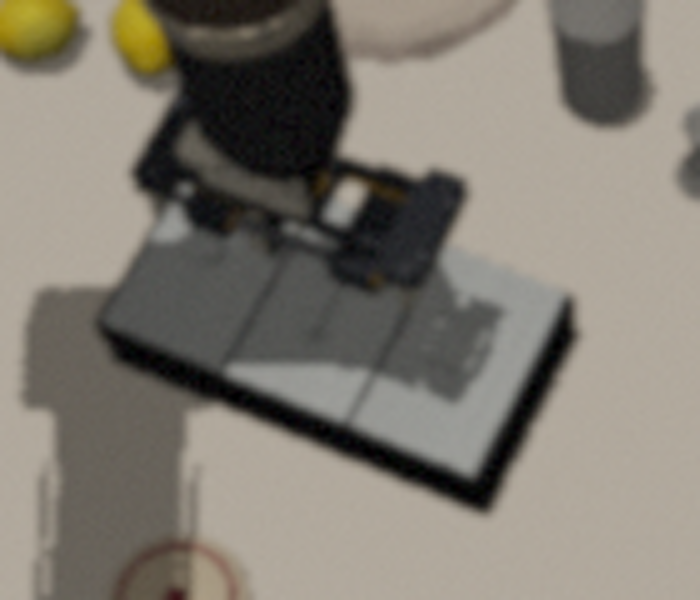

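Run:
```python
from h import *
def P(c):
    k=ctrl.calibration(c);return np.array(k["K"])@np.linalg.inv(np.array(k["extrinsics"]))[:3]
def tri(t,s):
    t=np.array([150,95])+np.array(t)/5;s=np.array([180,100])+np.array(s)/5
    X=cv2.triangulatePoints(P("top"),P("side"),t.reshape(2,1),s.reshape(2,1));X=(X[:3]/X[3]).ravel()
    print(X.round(3),(proj("top",X)-t).round(1),(proj("side",X)-s).round(1))
tri((465,185),(460,100));tri((410,285),(345,130))
for z in(0,.1,.2,.3): print(z,proj("top",[0,0,z]).round(0),proj("side",[0,0,z]).round(0))
# side0 tips
for y in(-.054,.054):
    a=np.radians(-25.26);print("tip0",proj("side",[.288+y*np.sin(a),.61-y*np.cos(a),.1955]).round(1))
for y in(-.04,.04): print("tip1",proj("side",[.5905-.07*y,.0895+y,.1025]).round(1))
```

```text
[ 0.632 -0.005  0.242] [ 0.5 -0.5] [-0.6  0.2]
[ 0.56  -0.007  0.237] [ 0.3 -0.3] [-0.4  0.1]
0 [150. 333.] [ 55. 249.]
0.1 [140. 330.] [ 45. 216.]
0.2 [128. 327.] [ 33. 179.]
0.3 [115. 323.] [ 21. 139.]
tip0 [116.5  96.6]
tip0 [108.3 104.9]
tip1 [253.2 161. ]
tip1 [241.2 152.7]
```

Run:
```python
from h import *
from scipy.optimize import least_squares
exec("""
def P(c):
    k=ctrl.calibration(c);return np.array(k["K"])@np.linalg.inv(np.array(k["extrinsics"]))[:3]
""")
T=[(190,124.8),(265,155),(247.5,191),(170,159.2)];S=[(246,149.5),(291.5,178),(248,189.3),(209.2,158.2)]
X=cv2.triangulatePoints(P("top"),P("side"),np.array(T,float).T,np.array(S,float).T);print((X[:3]/X[3]).T.round(3))
im=cv2.imread("pics/s1.png")
# column profile through near finger and far finger in side view
for u in(243,252,254,256): print(u,[tuple(int(c) for c in im[v,u]) for v in range(140,168,2)])
```

```text
[[ 0.653  0.237  0.064]
 [ 0.669 -0.053  0.069]
 [ 0.524 -0.063  0.072]
 [ 0.512  0.229  0.063]]
243 [(46, 44, 44), (46, 41, 44), (52, 82, 89), (63, 94, 99), (124, 133, 139), (159, 164, 162), (158, 164, 162), (162, 166, 166), (123, 129, 128), (87, 93, 93), (100, 106, 106), (100, 103, 104), (95, 99, 99), (85, 90, 91)]
252 [(100, 107, 112), (97, 107, 110), (97, 108, 113), (98, 110, 111), (101, 113, 114), (100, 110, 114), (138, 143, 144), (155, 162, 160), (151, 156, 156), (97, 100, 99), (98, 103, 104), (85, 89, 89), (93, 97, 95), (91, 93, 95)]
254 [(103, 111, 115), (100, 110, 110), (100, 107, 111), (99, 108, 112), (103, 112, 117), (103, 111, 115), (143, 148, 147), (161, 166, 164), (139, 143, 142), (105, 110, 110), (96, 102, 100), (100, 105, 105), (98, 102, 102), (89, 93, 92)]
256 [(97, 123, 131), (91, 115, 123), (92, 116, 124), (92, 113, 116), (94, 110, 115), (84, 105, 112), (82, 101, 105), (162, 167, 165), (133, 140, 138), (93, 98, 95), (118, 121, 121), (84, 86, 89), (92, 96, 95), (94, 97, 98)]
```

>>> apply_moves:
  targets:
    - {"travel":[0,2.5,10],"roll":0,"jaw":60}
    - {"travel":[0,0,10],"roll":0,"jaw":60}
    - {"travel":[0,0,6],"roll":0,"jaw":60}
    - {"travel":[0,0,0],"roll":0,"jaw":60}
    - {"travel":[0,0,0],"roll":0,"jaw":60}

```text
clock: 3.2
tool_pos: [0.5903, 0.0859, 0.0971]
orientation: [180.0, 0.0, 3.9]
force: [-0.5, -1.0, 0.3]
opening: 0.0602
gripper_force: 0.0
```

Run:
```python
from h import *
im=snap("side","s2")[:,:,::-1]
cv2.imwrite("pics/s2c.png",cv2.resize(im[110:200,200:300],(667,600),interpolation=cv2.INTER_CUBIC))
print(ctrl.get_obs()["tool_pos"])
for y in(-.04,.04): print((proj("side",[.5905-.07*y,.087+y,.076])-[200,110])*6.67)
for z in (.1,.13): print(ray("side",253.5,151.5,z).round(4))
```

```text
[0.59044849 0.0859707  0.09740466]
[359.30539809 394.86583494]
[279.7697963  337.45002773]
[0.6288 0.1247 0.1   ]
[0.5992 0.0571 0.13  ]
```

View pics/s2c.png

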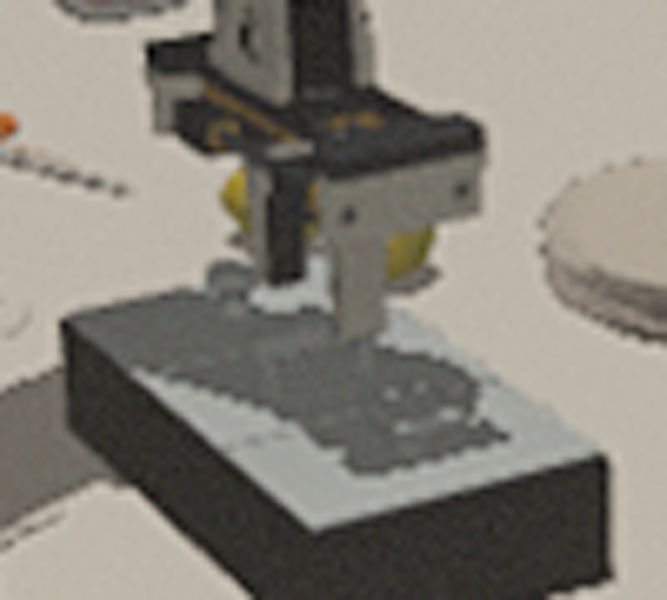

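Both pictures show the fingertips about 28 mm higher than the reported TCP implies. The near tip is at crop pixel (358,335), against a predicted (359,395). I'll go down in small guarded steps and watch the force.

>>> apply_moves:
  targets:
    - {"travel":[0,0,3],"roll":0,"jaw":60}
    - {"travel":[0,0,3],"roll":0,"jaw":60}
    - {"travel":[0,0,2],"roll":0,"jaw":60}
    - {"travel":[0,0,2],"roll":0,"jaw":60}
    - {"travel":[0,0,0],"roll":0,"jaw":60}

```text
clock: 3.75
tool_pos: [0.5901, 0.0859, 0.087]
orientation: [180.0, 0.0, 3.9]
force: [-1.1, 0.5, 0.4]
opening: 0.0598
gripper_force: 0.0
```

>>> apply_moves:
  targets:
    - {"travel":[0,0,1.5],"roll":0,"jaw":60}
    - {"travel":[0,0,0],"roll":0,"jaw":60}

```text
clock: 3.95
tool_pos: [0.5902, 0.086, 0.0857]
orientation: [180.0, 0.0, 3.9]
force: [-1.0, 0.1, 0.6]
opening: 0.0601
gripper_force: 0.0
```

>>> apply_moves:
  targets:
    - {"travel":[0,0,2],"roll":0,"jaw":60}
    - {"travel":[0,0,2],"roll":0,"jaw":60}
    - {"travel":[0,0,2],"roll":0,"jaw":60}
    - {"travel":[0,0,0],"roll":0,"jaw":60}

```text
clock: 4.35
tool_pos: [0.5901, 0.0859, 0.0795]
orientation: [180.0, 0.0, 3.9]
force: [0.2, 0.0, -0.0]
opening: 0.06
gripper_force: 0.0
```

>>> apply_moves:
  targets:
    - {"travel":[0,0,2],"roll":0,"jaw":60}
    - {"travel":[0,0,2],"roll":0,"jaw":60}
    - {"travel":[0,0,2],"roll":0,"jaw":60}
    - {"travel":[0,0,2],"roll":0,"jaw":60}
    - {"travel":[0,0,0],"roll":0,"jaw":60}

```text
clock: 4.85
tool_pos: [0.5901, 0.0859, 0.0715]
orientation: [180.0, 0.0, 3.9]
force: [0.2, 0.0, 0.4]
opening: 0.0599
gripper_force: 0.0
```

Run:
```python
from h import *
im=snap("side","s3")
o=ctrl.get_obs();print(o["tool_pos"],o["force"])
for u in(252,254): print([int(im[v,u,1]) for v in range(150,185)])
print(proj("side",[.593,.046,o["tool_pos"][2]-.022]),proj("side",[.593,.046,o["tool_pos"][2]+.006]))
```

```text
[0.59020459 0.08595761 0.07166778] [0.50484963 0.71246935 0.40652718]
[55, 67, 102, 113, 109, 109, 110, 112, 115, 113, 115, 117, 113, 109, 112, 108, 109, 111, 101, 97, 96, 101, 104, 89, 93, 93, 95, 91, 87, 83, 118, 160, 173, 168, 167]
[98, 108, 115, 113, 111, 102, 107, 107, 108, 109, 110, 107, 109, 111, 109, 111, 115, 104, 89, 92, 90, 95, 90, 90, 93, 97, 94, 99, 94, 97, 87, 139, 173, 167, 169]
[254.26742469 177.03741522] [253.89329508 168.84417713]
```

>>> apply_moves:
  targets:
    - {"travel":[0,0,2],"roll":0,"jaw":60}
    - {"travel":[0,0,2],"roll":0,"jaw":60}
    - {"travel":[0,0,2],"roll":0,"jaw":60}
    - {"travel":[0,0,1],"roll":0,"jaw":60}
    - {"travel":[0,0,0],"roll":0,"jaw":60}

```text
clock: 5.4
tool_pos: [0.5902, 0.0859, 0.0646]
orientation: [180.0, 0.0, 3.9]
force: [-1.5, 0.1, 0.5]
opening: 0.0598
gripper_force: 0.0
```

>>> apply_moves:
  targets:
    - {"travel":[0,0,0],"roll":0,"jaw":30}
    - {"travel":[0,0,0],"roll":0,"jaw":20}
    - {"travel":[0,0,0],"roll":0,"jaw":18}
    - {"travel":[0,0,0],"roll":0,"jaw":16}
    - {"travel":[0,0,0],"roll":0,"jaw":14}
    - {"travel":[0,0,0],"roll":0,"jaw":14}

```text
clock: 6.0
tool_pos: [0.5904, 0.0863, 0.0649]
orientation: [-180.0, -0.0, 3.9]
force: [-0.1, 1.9, 0.3]
opening: 0.0177
gripper_force: 1.1
```

>>> apply_moves:
  targets:
    - {"travel":[0,-2.5,0],"roll":0,"jaw":22}
    - {"travel":[0,0,0],"roll":0,"jaw":22}
    - {"travel":[0,0,0],"roll":0,"jaw":16}
    - {"travel":[0,0,0],"roll":0,"jaw":14}
    - {"travel":[0,0,0],"roll":0,"jaw":13}
    - {"travel":[0,0,0],"roll":0,"jaw":13}

```text
clock: 6.6
tool_pos: [0.5901, 0.0887, 0.0649]
orientation: [-180.0, -0.0, 3.9]
force: [-0.7, 1.7, 0.3]
opening: 0.0131
gripper_force: 0.8
```

>>> apply_moves:
  targets:
    - {"travel":[0,0,0],"roll":0,"jaw":8}
    - {"travel":[0,0,0],"roll":0,"jaw":0}
    - {"travel":[0,0,0],"roll":0,"jaw":0}
    - {"travel":[0,0,0],"roll":0,"jaw":0}
    - {"travel":[0,0,0],"roll":0,"jaw":0}

```text
clock: 7.1
tool_pos: [0.5901, 0.0886, 0.0649]
orientation: [-180.0, -0.0, 3.9]
force: [-1.1, 1.5, -1.3]
opening: 0.0117
gripper_force: 30.0
```

>>> apply_moves:
  targets:
    - {"travel":[0,0,-3],"roll":0,"jaw":0}
    - {"travel":[0,0,-3],"roll":0,"jaw":0}
    - {"travel":[0,0,-4],"roll":0,"jaw":0}
    - {"travel":[0,0,-5],"roll":0,"jaw":0}
    - {"travel":[0,0,-5],"roll":0,"jaw":0}
    - {"travel":[0,0,0],"roll":0,"jaw":0}

```text
clock: 7.7
tool_pos: [0.5907, 0.0886, 0.0859]
orientation: [-180.0, -0.1, 3.9]
force: [1.3, 0.3, -2.5]
opening: 0.0119
gripper_force: 30.0
```

>>> apply_moves:
  targets:
    - {"travel":[0,0,-10],"roll":0,"jaw":0}
    - {"travel":[0,0,-20],"roll":0,"jaw":0}
    - {"travel":[0,0,-20],"roll":0,"jaw":0}
    - {"travel":[0,0,-20],"roll":0,"jaw":0}
    - {"travel":[0,-10,0],"roll":0,"jaw":0}
    - {"travel":[-5,-20,0],"roll":0,"jaw":0}
    - {"travel":[-5,-25,0],"roll":0,"jaw":0}
    - {"travel":[-5,-25,0],"roll":0,"jaw":0}
    - {"travel":[-5,-25,0],"roll":0,"jaw":0}
    - {"travel":[-5,-25,0],"roll":0,"jaw":0}

```text
clock: 8.7
tool_pos: [0.5553, 0.2176, 0.1543]
orientation: [180.0, 0.1, 3.9]
force: [-0.4, -0.2, -2.4]
opening: 0.0118
gripper_force: 30.0
```

>>> apply_moves:
  targets:
    - {"travel":[-5,-25,0],"roll":0,"jaw":0}
    - {"travel":[-5,-25,0],"roll":0,"jaw":0}
    - {"travel":[-5,-25,0],"roll":0,"jaw":0}
    - {"travel":[-5,-25,0],"roll":0,"jaw":0}
    - {"travel":[-5,-25,0],"roll":0,"jaw":0}
    - {"travel":[0,-25,0],"roll":0,"jaw":0}
    - {"travel":[0,-15,0],"roll":0,"jaw":0}
    - {"travel":[0,0,0],"roll":0,"jaw":0}
    - {"travel":[0,0,0],"roll":0,"jaw":0}

```text
clock: 9.6
tool_pos: [0.5198, 0.3794, 0.1543]
orientation: [180.0, 0.0, 4.0]
force: [-0.2, -0.6, -2.2]
opening: 0.0115
gripper_force: 30.0
```

Run:
```python
from h import *
a=snap("side","s4")[:,:,::-1];b=snap("top","t4")[:,:,::-1]
cv2.imwrite("pics/m4.png",np.vstack([cv2.resize(a[90:220,120:320],(460,299),interpolation=cv2.INTER_CUBIC),cv2.resize(b[85:215,80:280],(460,299),interpolation=cv2.INTER_CUBIC)]))
o=ctrl.get_obs();print(o["tool_pos"],o["orientation"],o["force"],o["opening"])
```

```text
[0.51999221 0.37864044 0.15461053] [1.79969484e+02 2.99002647e-02 3.90718222e+00] [ 0.23163738  0.0288478  -2.07764175] 0.011600441537984157
```

View pics/m4.png

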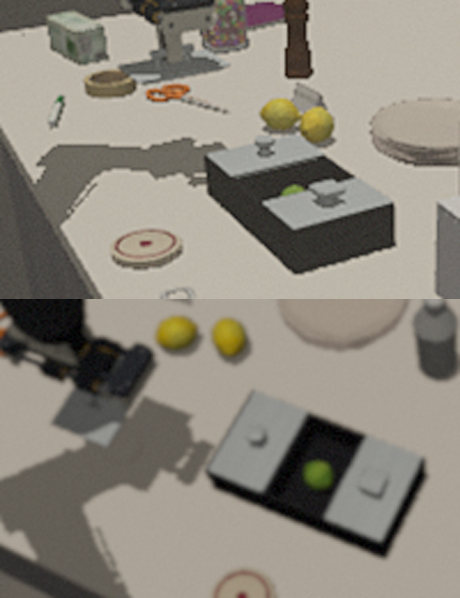

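The lid is held level, clear of the caddy. The lime is visible in the middle compartment at about (318,475) in the composite. Next I lower the lid.

>>> apply_moves:
  targets:
    - {"travel":[0,0,15],"roll":0,"jaw":0}
    - {"travel":[0,0,25],"roll":0,"jaw":0}
    - {"travel":[0,0,25],"roll":0,"jaw":0}
    - {"travel":[0,0,25],"roll":0,"jaw":0}
    - {"travel":[0,0,20],"roll":0,"jaw":0}
    - {"travel":[0,0,15],"roll":0,"jaw":0}
    - {"travel":[0,0,8],"roll":0,"jaw":0}
    - {"travel":[0,0,4],"roll":0,"jaw":0}
    - {"travel":[0,0,0],"roll":0,"jaw":0}

```text
clock: 10.6
tool_pos: [0.5202, 0.3794, 0.018]
orientation: [-180.0, -0.0, 3.9]
force: [-0.5, 0.6, -2.2]
opening: 0.0117
gripper_force: 30.0
```

>>> apply_moves:
  targets:
    - {"travel":[0,0,2],"roll":0,"jaw":0}
    - {"travel":[0,0,2],"roll":0,"jaw":0}
    - {"travel":[0,0,2],"roll":0,"jaw":0}
    - {"travel":[0,0,0],"roll":0,"jaw":0}

```text
clock: 11.0
tool_pos: [0.5198, 0.3793, 0.0118]
orientation: [-180.0, 0.0, 3.9]
force: [0.1, 0.2, -1.9]
opening: 0.0117
gripper_force: 30.0
```

>>> apply_moves:
  targets:
    - {"travel":[0,0,1.5],"roll":0,"jaw":0}
    - {"travel":[0,0,0.5],"roll":0,"jaw":0}
    - {"travel":[0,0,0],"roll":0,"jaw":0}

```text
clock: 11.3
tool_pos: [0.5199, 0.3793, 0.0098]
orientation: [180.0, 0.0, 3.9]
force: [-1.3, -0.4, -1.9]
opening: 0.0117
gripper_force: 30.0
```

>>> apply_moves:
  targets:
    - {"travel":[0,0,0.7],"roll":0,"jaw":0}
    - {"travel":[0,0,0],"roll":0,"jaw":0}

```text
clock: 11.5
tool_pos: [0.5199, 0.3793, 0.0091]
orientation: [180.0, 0.0, 3.9]
force: [-0.3, -0.4, -2.8]
opening: 0.0114
gripper_force: 30.0
```

>>> apply_moves:
  targets:
    - {"travel":[0,0,0.7],"roll":0,"jaw":0}
    - {"travel":[0,0,0],"roll":0,"jaw":0}

```text
clock: 11.7
tool_pos: [0.52, 0.3794, 0.0088]
orientation: [-180.0, -0.0, 4.0]
force: [-1.6, -0.7, 2.7]
opening: 0.0117
gripper_force: 30.0
```

>>> apply_moves:
  targets:
    - {"travel":[0,0,0.5],"roll":0,"jaw":0}
    - {"travel":[0,0,0],"roll":0,"jaw":0}

```text
clock: 11.9
tool_pos: [0.52, 0.3794, 0.0088]
orientation: [-180.0, -0.0, 4.0]
force: [-2.0, -1.6, 6.7]
opening: 0.0115
gripper_force: 30.0
```

>>> apply_moves:
  targets:
    - {"travel":[0,0,0],"roll":0,"jaw":16}
    - {"travel":[0,0,0],"roll":0,"jaw":24}
    - {"travel":[0,0,0],"roll":0,"jaw":40}
    - {"travel":[0,0,0],"roll":0,"jaw":40}
    - {"travel":[0,0,0],"roll":0,"jaw":40}
    - {"travel":[0,0,-10],"roll":0,"jaw":40}
    - {"travel":[0,0,-25],"roll":0,"jaw":50}
    - {"travel":[0,0,-45],"roll":0,"jaw":66}
    - {"travel":[0,0,-45],"roll":0,"jaw":66}
    - {"travel":[0,0,-45],"roll":0,"jaw":66}

```text
clock: 12.9
tool_pos: [0.5198, 0.3791, 0.1806]
orientation: [-180.0, -0.0, 3.9]
force: [1.2, 1.4, -0.7]
opening: 0.0638
gripper_force: 0.0
```

Run:
```python
from h import *
for cam,f in(("top","t4"),("side","s4")):
    im=cv2.imread(f"pics/{f}.png").astype(int);b,g,r=im[...,0],im[...,1],im[...,2]
    m=((g-r>12)&(g-b>25)).astype(np.uint8);n,lab,st,ce=cv2.connectedComponentsWithStats(m)
    for k in range(1,n):
        if st[k,4]>8: print(cam,st[k],ce[k],ray(cam,*ce[k],.032).round(4))
o=ctrl.get_obs();print(o["tool_pos"],o["orientation"],o["opening"])
```

```text
top [ 37 131   7   7  23] [ 39.91304348 134.26086957] [0.3992 0.7048 0.032 ]
top [212 155  13  13 120] [217.78333333 161.05      ] [0.5894 0.0923 0.032 ]
side [391  37   8  10  41] [394.75609756  40.46341463] [2.6349 1.8257 0.032 ]
side [374  40  11   9  30] [379.83333333  42.6       ] [2.4771 1.8124 0.032 ]
side [377  62   8   5  10] [380.8  63.6] [2.0107 1.2107 0.032 ]
side [242 170  10   5  28] [246.60714286 172.35714286] [0.601  0.1252 0.032 ]
[0.51984718 0.37907805 0.18059129] [-1.79990793e+02 -2.38828934e-02  3.94971815e+00] 0.0637632123740437
```

>>> apply_moves:
  targets:
    - {"travel":[6,36,0],"roll":0,"jaw":66}
    - {"travel":[6,36,0],"roll":0,"jaw":66}
    - {"travel":[6,36,0],"roll":0,"jaw":66}
    - {"travel":[6,36,0],"roll":0,"jaw":66}
    - {"travel":[6,36,0],"roll":0,"jaw":66}
    - {"travel":[6,36,0],"roll":0,"jaw":66}
    - {"travel":[6,36,0],"roll":0,"jaw":66}
    - {"travel":[7,39,0],"roll":0,"jaw":66}

```text
clock: 13.7
tool_pos: [0.5891, 0.0911, 0.179]
orientation: [-180.0, -0.1, 4.0]
force: [1.0, 0.3, -0.6]
opening: 0.0658
gripper_force: 0.0
```

>>> apply_moves:
  targets:
    - {"travel":[0,0,0],"roll":8.2,"jaw":66}
    - {"travel":[0,0,0],"roll":8.2,"jaw":66}
    - {"travel":[0,0,0],"roll":8.2,"jaw":66}
    - {"travel":[0,0,0],"roll":8.2,"jaw":66}
    - {"travel":[0,0,0],"roll":8.2,"jaw":66}
    - {"travel":[0,0,0],"roll":8.2,"jaw":66}
    - {"travel":[0,0,0],"roll":8.2,"jaw":66}
    - {"travel":[0,0,0],"roll":8.2,"jaw":66}
    - {"travel":[0,0,0],"roll":8.2,"jaw":66}
    - {"travel":[0,0,0],"roll":8.2,"jaw":66}

```text
clock: 14.7
tool_pos: [0.5889, 0.0924, 0.1789]
orientation: [-180.0, 0.0, -78.4]
force: [-0.1, -0.5, 0.5]
opening: 0.0662
gripper_force: 0.0
```

>>> apply_moves:
  targets:
    - {"travel":[0,0,0],"roll":8.0,"jaw":66}
    - {"travel":[0,0,0],"roll":0,"jaw":66}
    - {"travel":[0,0,0],"roll":0,"jaw":66}

```text
clock: 15.0
tool_pos: [0.5889, 0.0924, 0.1785]
orientation: [-180.0, 0.0, -85.8]
force: [-0.4, 1.0, 0.5]
opening: 0.0658
gripper_force: 0.0
```

>>> apply_moves:
  targets:
    - {"travel":[0,0,30],"roll":0,"jaw":66}
    - {"travel":[0,0,35],"roll":0,"jaw":66}
    - {"travel":[0,0,30],"roll":0,"jaw":66}
    - {"travel":[0,0,15],"roll":0,"jaw":66}
    - {"travel":[0,0,10],"roll":0,"jaw":66}
    - {"travel":[0,0,5],"roll":0,"jaw":66}
    - {"travel":[0,0,5],"roll":0,"jaw":66}
    - {"travel":[0,0,4],"roll":0,"jaw":66}
    - {"travel":[0,0,4],"roll":0,"jaw":66}
    - {"travel":[0,0,0],"roll":0,"jaw":66}

```text
clock: 16.0
tool_pos: [0.5887, 0.0924, 0.0398]
orientation: [180.0, 0.0, -86.0]
force: [0.4, -0.4, -0.3]
opening: 0.0658
gripper_force: 0.0
```

Run:
```python
from h import *
a=snap("side","s5")[:,:,::-1];b=snap("top","t5")[:,:,::-1]
cv2.imwrite("pics/m5.png",np.vstack([cv2.resize(a[90:220,130:310],(415,299),interpolation=cv2.INTER_CUBIC),cv2.resize(b[85:215,100:280],(415,299),interpolation=cv2.INTER_CUBIC)]))
o=ctrl.get_obs();print(o["tool_pos"],o["force"])
```

```text
[0.58900191 0.09247765 0.04022012] [-0.12900531  0.39296435 -0.24129767]
```

View pics/m5.png

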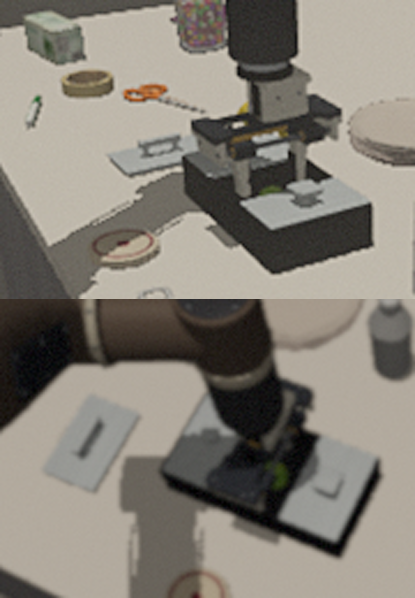

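The lid lies flat and right way up on the worktop. The fingers straddle the lime in the open compartment. I'll continue down carefully.

>>> apply_moves:
  targets:
    - {"travel":[0,0,4],"roll":0,"jaw":66}
    - {"travel":[0,0,4],"roll":0,"jaw":66}
    - {"travel":[0,0,4],"roll":0,"jaw":66}
    - {"travel":[0,0,4],"roll":0,"jaw":66}
    - {"travel":[0,0,3],"roll":0,"jaw":66}
    - {"travel":[0,0,0],"roll":0,"jaw":66}

```text
clock: 16.7
tool_pos: [0.5885, 0.0923, 0.0203]
orientation: [179.9, -0.0, -86.1]
force: [0.6, -0.0, 0.2]
opening: 0.0658
gripper_force: 0.0
```

>>> apply_moves:
  targets:
    - {"travel":[0,0,2],"roll":0,"jaw":66}
    - {"travel":[0,0,2],"roll":0,"jaw":66}
    - {"travel":[0,0,2],"roll":0,"jaw":66}
    - {"travel":[0,0,2],"roll":0,"jaw":66}
    - {"travel":[0,0,2],"roll":0,"jaw":66}
    - {"travel":[0,0,0],"roll":0,"jaw":66}

```text
clock: 17.3
tool_pos: [0.5887, 0.0924, 0.0106]
orientation: [180.0, -0.0, -86.1]
force: [-0.5, 0.0, -1.1]
opening: 0.066
gripper_force: 0.0
```

>>> apply_moves:
  targets:
    - {"travel":[0,0,2],"roll":0,"jaw":66}
    - {"travel":[0,0,2],"roll":0,"jaw":66}
    - {"travel":[0,0,0],"roll":0,"jaw":56}
    - {"travel":[0,0,0],"roll":0,"jaw":48}
    - {"travel":[0,0,0],"roll":0,"jaw":40}
    - {"travel":[0,0,0],"roll":0,"jaw":34}
    - {"travel":[0,0,0],"roll":0,"jaw":28}
    - {"travel":[0,0,0],"roll":0,"jaw":28}
    - {"travel":[0,0,0],"roll":0,"jaw":28}

```text
clock: 18.2
tool_pos: [0.5889, 0.0925, 0.0071]
orientation: [-180.0, 0.0, -86.1]
force: [-0.2, 0.0, 1.3]
opening: 0.0389
gripper_force: 30.0
```

>>> apply_moves:
  targets:
    - {"travel":[0,0,-5],"roll":0,"jaw":28}
    - {"travel":[0,0,-10],"roll":0,"jaw":28}
    - {"travel":[0,0,-20],"roll":0,"jaw":28}
    - {"travel":[0,0,-30],"roll":0,"jaw":28}
    - {"travel":[0,0,-30],"roll":0,"jaw":28}
    - {"travel":[0,0,-25],"roll":0,"jaw":28}
    - {"travel":[0,0,-10],"roll":0,"jaw":28}
    - {"travel":[0,0,0],"roll":0,"jaw":28}

```text
clock: 19.0
tool_pos: [0.5897, 0.0928, 0.1391]
orientation: [-179.8, 0.1, -86.1]
force: [-0.4, 0.2, -1.0]
opening: 0.0387
gripper_force: 30.0
```

>>> apply_moves:
  targets:
    - {"travel":[15,4,0],"roll":0,"jaw":28}
    - {"travel":[30,9,0],"roll":0,"jaw":28}
    - {"travel":[30,9,0],"roll":0,"jaw":28}
    - {"travel":[30,9,0],"roll":0,"jaw":28}
    - {"travel":[30,9,0],"roll":0,"jaw":28}
    - {"travel":[30,9,0],"roll":0,"jaw":28}
    - {"travel":[30,9,0],"roll":0,"jaw":28}
    - {"travel":[30,9,0],"roll":0,"jaw":28}
    - {"travel":[30,9,0],"roll":0,"jaw":28}
    - {"travel":[30,9,0],"roll":0,"jaw":28}

```text
clock: 20.0
tool_pos: [0.5217, -0.1993, 0.1353]
orientation: [179.8, 0.0, -86.1]
force: [0.7, 0.6, -0.5]
opening: 0.0386
gripper_force: 30.0
```

>>> apply_moves:
  targets:
    - {"travel":[30,9,0],"roll":0,"jaw":28}
    - {"travel":[30,9,0],"roll":0,"jaw":28}
    - {"travel":[30,9,0],"roll":0,"jaw":28}
    - {"travel":[30,9,0],"roll":0,"jaw":28}
    - {"travel":[25,9,0],"roll":0,"jaw":28}
    - {"travel":[16,10,0],"roll":0,"jaw":28}
    - {"travel":[0,0,0],"roll":0,"jaw":28}
    - {"travel":[0,0,0],"roll":0,"jaw":28}

```text
clock: 20.8
tool_pos: [0.4784, -0.3623, 0.1355]
orientation: [179.9, 0.1, -86.1]
force: [-0.8, 0.0, -0.3]
opening: 0.0391
gripper_force: 30.0
```

>>> apply_moves:
  targets:
    - {"travel":[0,-10,25],"roll":0,"jaw":28}
    - {"travel":[0,0,30],"roll":0,"jaw":28}
    - {"travel":[0,0,30],"roll":0,"jaw":28}
    - {"travel":[0,0,20],"roll":0,"jaw":28}
    - {"travel":[0,0,10],"roll":0,"jaw":28}
    - {"travel":[0,0,5],"roll":0,"jaw":28}
    - {"travel":[0,0,3],"roll":0,"jaw":28}
    - {"travel":[0,0,2],"roll":0,"jaw":28}
    - {"travel":[0,0,0],"roll":0,"jaw":28}

```text
clock: 21.7
tool_pos: [0.4903, -0.3616, 0.0126]
orientation: [-179.9, -0.0, -86.1]
force: [-0.3, 0.1, -0.7]
opening: 0.0389
gripper_force: 30.0
```

>>> apply_moves:
  targets:
    - {"travel":[0,0,1],"roll":0,"jaw":28}
    - {"travel":[0,0,1],"roll":0,"jaw":28}
    - {"travel":[0,0,0],"roll":0,"jaw":28}

```text
clock: 22.0
tool_pos: [0.4898, -0.3615, 0.0101]
orientation: [-180.0, -0.0, -86.1]
force: [-0.0, 0.3, -0.5]
opening: 0.0389
gripper_force: 30.0
```

>>> apply_moves:
  targets:
    - {"travel":[0,0,1.5],"roll":0,"jaw":28}
    - {"travel":[0,0,1],"roll":0,"jaw":28}
    - {"travel":[0,0,0],"roll":0,"jaw":34}
    - {"travel":[0,0,0],"roll":0,"jaw":40}
    - {"travel":[0,0,0],"roll":0,"jaw":46}
    - {"travel":[0,0,0],"roll":0,"jaw":54}
    - {"travel":[0,0,0],"roll":0,"jaw":62}
    - {"travel":[0,0,0],"roll":0,"jaw":62}
    - {"travel":[0,0,-5],"roll":0,"jaw":62}

```text
clock: 22.9
tool_pos: [0.4893, -0.3612, 0.012]
orientation: [179.9, 0.0, -86.1]
force: [-0.5, 0.2, -0.3]
opening: 0.0617
gripper_force: 0.0
```

>>> apply_moves:
  targets:
    - {"travel":[0,0,-15],"roll":0,"jaw":62}
    - {"travel":[0,0,-30],"roll":0,"jaw":62}
    - {"travel":[0,0,-40],"roll":0,"jaw":62}
    - {"travel":[0,0,-40],"roll":0,"jaw":62}
    - {"travel":[0,0,-40],"roll":0,"jaw":62}
    - {"travel":[-30,-20,0],"roll":0,"jaw":62}
    - {"travel":[-40,-20,0],"roll":0,"jaw":62}
    - {"travel":[-40,0,0],"roll":0,"jaw":62}
    - {"travel":[0,0,0],"roll":0,"jaw":62}
    - {"travel":[0,0,0],"roll":0,"jaw":62}

```text
clock: 23.9
tool_pos: [0.5224, -0.2481, 0.1782]
orientation: [-180.0, -0.0, -85.9]
force: [0.5, 0.0, 0.0]
opening: 0.0623
gripper_force: 0.0
```

Run:
```python
from h import *
a=snap("side","s6")[:,:,::-1];b=snap("top","t6")[:,:,::-1]
cv2.imwrite("pics/m6.png",np.hstack([cv2.resize(a[110:320,140:360],(400,382),interpolation=cv2.INTER_CUBIC),cv2.resize(b[90:300,130:350],(400,382),interpolation=cv2.INTER_CUBIC)]))
o=ctrl.get_obs();print(o["clock"],o["tool_pos"],o["force"])
```

```text
24.0 [ 0.52224073 -0.24934212  0.17782889] [-0.34846417  0.32374647  0.57214092]
```

View pics/m6.png

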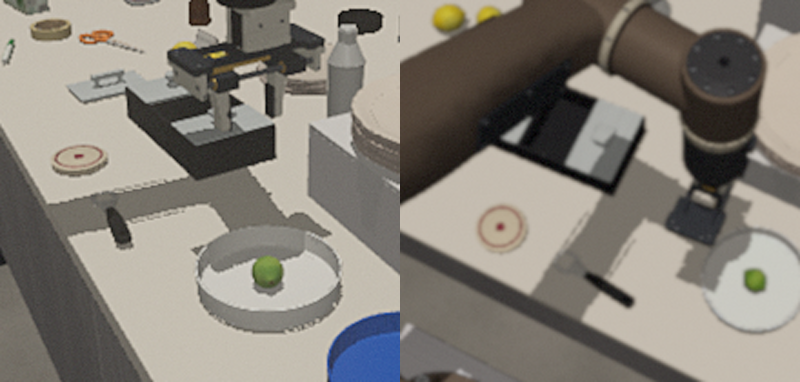

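The final picture shows the lime in the white dish at composite pixel (267,271). The bar lid is flat and upright at (105,84), the other two lids are still closed, and the arm is clear of everything.

```bash
python3 -c "
from plant import ctrl
print(ctrl.close_job())"
```

```text
the job is handed in; nothing more can be done
None
```

The job is handed in at about 24 s: the bar-grip lid lies flat and right way up on the worktop left of the caddy, the lime is in the white dish, and the other two lids are still closed.

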